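Index the welding turntable by one notch

TASK

Index the small welding turntable by one station: press the red dished plunger cup on its arm down with the fingertips and, keeping it down without forcing it, turn the table anticlockwise (seen from above) to the very next notch, then let the plunger spring fully back up so that its tooth locks in that notch. Nothing needs gripping and nothing is to be lifted: the bracket stays lying untouched in its nest on the table, and the things standing around are left alone.

Things in the scene. Friction and masses are not known exactly. Their poses are not given: they have to be found in the camera images.
- turntable (a joint): rotation of the turntable about its upright axis (rad): 0 at the start, grows anticlockwise seen from above. The fixed steel plate under it has 12 rim notches 30 degrees apart: the next one anticlockwise is at 0.524. Locked, it has about 0.015 rad of play. It turns with light friction (about 1 N at the cup), stays where it is left and does not coast
- plunger (a joint): press depth of the plunger (m): 0 = fully up, 0.016 = bottom stop; spring 4 N at 0, 11 N at the stop. In a notch its tooth locks the table until pressed over 0.010; let go between notches it stays about 0.010 down, tooth under the plate. The tooth's round nose rises by itself if let go within 3 mm of a notch's middle; if short, turning a little further lets it snap in
- press_cup: round red cup on top of the plunger, 60 mm outside and 52 mm inside diameter, open upward, wall 12 mm high. Origin: centre of its floor, where fingertips press, 98 mm above the work surface when up; z up. It rides on the turntable's arm, 135 mm from the axis; closed fingertips pressing inside it can hold it down and carry it round the axis
- table_centre (a point): point on the turntable's axis, on its flat grey top (224 mm diameter, 64 mm above the work surface). Two red-handled open toggle clamps on the table reach 140 mm above the work surface. Its axes turn with the turntable: the plunger's arm points along its -x
- next_notch (a point): fixed point 135 mm from the axis in the direction of the next notch anticlockwise, level with the top of the notched plate (44 mm above the work surface); when the table is indexed the cup's centre stands straight above it
- bracket: loose steel bracket of 0.35 kg, a plate 92 x 60 x 6 mm with an upright tab 40 mm high along one edge and a short tube stub, lying loosely between eight 5 mm dowels on the turntable; origin at the centre of its underside. It rides round with the table and must stay in place
- hold_down: bystander: strap clamp, a brass bar 130 mm long on dark steel feet, 44 mm wide, 66 mm tall, standing loose on the work surface; origin under its centre
- spray_can: bystander: upright can with a blue label, 52 mm diameter, 140 mm tall, loose; origin under its centre
- wrench: bystander: open-ended wrench 180 mm long lying on the work surface, loose; origin under its middle
Mind the look-alikes: they are no part of the job. There is more than one size of the bracket; the one meant has the size given above.

How it is judged:
By the outcome, as a careful person would: the job done as asked, in the order asked, and still so for the second after the job is handed in, with the robot touching nothing.
It also fails if it takes over 40 s, if anything falls off the work surface, if the arm or the gripper's body presses on something with over 40 N, if the wrist force passes 120 N, or if a joint passes its speed limit or range.

ROBOT

A 6-joint arm with a two-finger parallel gripper is mounted at the origin on the work surface. World frame = base frame: x ahead of the robot, y to its left, z up, the work surface at z = 0. Lengths are in m, angles in degrees, forces in N, time in s.
With the tool pointing down it reaches from about 0.325 to 0.775 m from the base axis. Payload 5.5 kg.
Tool frame: the origin (TCP) lies at the very end of the fingers, on their centre line; the grasp point (between the pads) lies pinch_z behind it (pinch_z is the distance from the TCP to the grasp point, in m); x points along the fingers, z is the direction in which the jaws open and shut, and the axes are right-handed (so a half turn about x gives the same grasp; the last joint's range is limited). The gripper opens to 88 mm and grips with 3 to 60 N. Pads are 20 mm wide; open, the fingers measure 115 mm over their backs; the gripper's body (75 mm by 178 mm) begins 61 mm behind the grasp point.
Start: joints at [-69.941, 5.22, 70.514, -0, 104.267, -3.249], TCP at [0.237, -0.551, 0.223] pointing down, gripper open.
Joint ranges: [-164.24, 164.24], [-49.07, 125.15], [9.68, 141.18], [-86.29, 266.29], [3.28, 154.24], [-151.56, 151.56]. Speed limits (degrees/s): [147.25, 147.25, 172.46, 180, 180, 180].

INTERFACE

Orientations are given as [roll, pitch, yaw] about the fixed x, y, z axes, in that order (R = Rz(yaw) Ry(pitch) Rx(roll)).
In Python, from cell import * gives the robot as it stands.
- The arm moves only by the tool step_arm, never from a script. Its argument "steps" is a list of rows, each a list of 7 numbers: the shift along the world's x, y, z in cm, then the turn, a rotation vector about the world's x, y, z in degrees, then the opening in per cent of the stroke, from 0 (shut) to 100 (fully open). A call has 1 to 10 rows; each row shifts and turns the commanded pose from where the row before left it; what a row does not reach is not made up. A row lasts 1/12 s, in which the tool goes at most 41.7 mm and 7.16 degrees, less where a joint would pass 70% of its speed; a pose out of reach is approached as far as the arm can. A call with a gripper value outside its range is refused whole. The fingers move at their own pace and stop on an object; the grip force is fixed at half the most. Time passes only in rows, so rows that do not move let the fingers close. It gives the time, the measured TCP pose, the force and the opening at its end, in the units of the state.
- get_state(): the state, without advancing time (a new reading comes with each control period).
- read_camera(name): name is "scene" or "top" or "wrist"; returns (picture, depth): 384x512x3 uint8, blue, green, red; 384x512 float32, m along the optical axis (not along the pixel's ray), 0 where there is no reading.
- camera_model(name): a dict with "fx", "fy", "cx", "cy" (pixels), "pose" (4x4, takes a point from camera to world coordinates). Camera axes: x right, y down, z forward; pixel columns grow to the right and rows downward; lengths in m; the calibration is good to about 2 mm. A picture is of the moment at which its call begins: read the wrist's pose just before it. camera_model takes no time and is no camera call; for the wrist camera it gives the pose at the moment of the call.
- job_done(): hands the job in, once; it reports no verdict.
The state is a dict: "t": time; "qpos": joint angles; "qd": joint speeds; "joint_torque": joint torques, N m; "tcp_pos": TCP position; "orientation": TCP orientation; "contact_force": force on the tool from outside, world axes, zero at the start; "moment": the same for the moment, N m; "width": finger opening in m.
Only numpy, scipy, OpenCV 4.12 (cv2) and the standard library are available. Lean on these libraries where they do the work, as an engineer would, in place of code of your own. Each camera call takes 0.05 s, during which the arm holds its last target.

## Working session

There is one attempt and no reset: what is moved stays moved. The work goes in short steps, Python scripts to look and compute and a tool call to move; the robot and the scene stay as the last step left them, time stands still between calls to the robot, and variables do not carry over. Pictures are saved under pics/ and viewed, and the job is handed in when it is done.

Besides the shell and the picture viewer there is one more tool, called after "Request:" by a JSON object that holds its "fn" and its "kwargs", one argument or row to a line. step_arm: Moves the arm, as the interface text tells. Its arguments: {"type":"object","properties":{"steps":{"type":"array"}},"required":["steps"]}

```bash
ls; mkdir -p pics; python3 - <<'E'
from cell import *
import cv2
s=get_state(); print(s)
for n in ("scene","top"):
    p,d=read_camera(n); cv2.imwrite(f"pics/{n}0.png",p); m=camera_model(n)
    import numpy as np
    np.savez(f"pics/{n}0.npz",p=p,d=d,pose=m["pose"],k=[m["fx"],m["fy"],m["cx"],m["cy"]]); print(n,m)
E
```

```text
pics
{'t': 0.0, 'qpos': array([-6.99414100e+01,  5.26304281e+00,  7.05803931e+01,  4.63529407e-04,
        1.04266111e+02, -3.25061106e+00]), 'qd': array([ 0.04663328,  0.07178156,  0.05438822, -0.04709879,  0.02262368,
        0.00790531]), 'joint_torque': array([ 1.40596800e-03, -4.46447825e+01, -4.06441855e+01,  7.00657186e-02,
        2.91185622e-02, -1.68153952e-04]), 'tcp_pos': array([ 0.23729934, -0.55076711,  0.22152221]), 'orientation': array([176.51431572,  89.89045192, 109.8236306 ]), 'contact_force': array([ 1.22508793, -0.24670059,  0.05754614]), 'moment': array([-0.01521655, -0.00207526, -0.01224299]), 'width': 0.08757841338616648}
scene {'fx': 376.00311036968844, 'fy': 376.00311036968844, 'cx': 255.93421511932, 'cy': 189.84245922281949, 'pose': array([[ 0.49325165,  0.71350941, -0.49760138,  1.14717927],
       [ 0.86987947, -0.4069042 ,  0.27881656, -0.2833926 ],
       [-0.00353785, -0.57037996, -0.82137335,  0.97880471],
       [ 0.        ,  0.        ,  0.        ,  1.        ]])}
top {'fx': 474.50544145921384, 'fy': 474.50544145921384, 'cx': 257.95451571462985, 'cy': 189.30663886154733, 'pose': array([[-0.01834077, -0.9958396 ,  0.08925861,  0.4651338 ],
       [-0.99982802,  0.01802204, -0.00437553,  0.00459107],
       [ 0.0027487 , -0.08932351, -0.99599887,  1.43771261],
       [ 0.        ,  0.        ,  0.        ,  1.        ]])}
```

View pics/scene0.png

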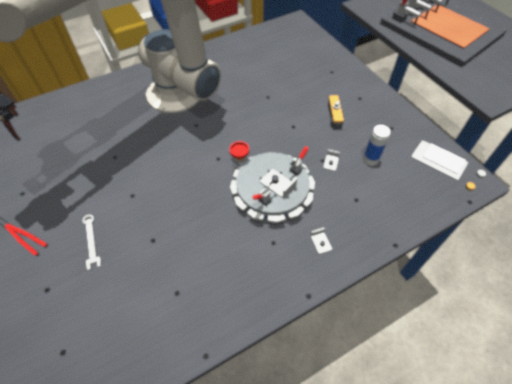

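View pics/top0.png

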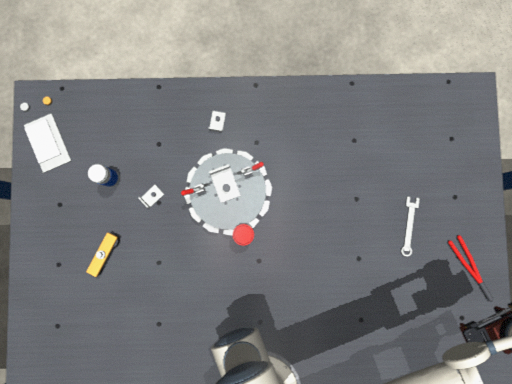

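The cup is red, at about (239,150) in the scene view and (243,234) in the top view. The table is centred near (228,190) in the top view, so the cup's arm points back towards the robot. Next I measure both.

```bash
cat > h.py <<'E'
import numpy as np, cv2
def ray(c,uv):
    fx,fy,cx,cy=c["k"]; P=c["pose"]
    d=P[:3,:3]@np.array([(uv[0]-cx)/fx,(uv[1]-cy)/fy,1.]); return P[:3,3],d
def onplane(c,uv,z):
    o,d=ray(c,uv); return o+d*(z-o[2])/d[2]
def red(p):
    h=cv2.cvtColor(p,cv2.COLOR_BGR2HSV)
    return (((h[...,0]<8)|(h[...,0]>172))&(h[...,1]>150)&(h[...,2]>90)).astype(np.uint8)
E
python3 - <<'E'
from h import *
import cell
print([n for n in dir(cell) if not n.startswith('__')], getattr(cell,'pinch_z',None))
for n in("top","scene"):
    c=np.load(f"pics/{n}0.npz"); p,d=c["p"],c["d"]
    N,l,st,ce=cv2.connectedComponentsWithStats(red(p))
    for i in range(1,N):
        if st[i,4]>15:
            print(n,st[i],ce[i].round(1),'z110:',onplane(c,ce[i],.110).round(4),'z98',onplane(c,ce[i],.098).round(4))
    # points from depth
    u,v=np.meshgrid(np.arange(512),np.arange(384)); fx,fy,cx,cy=c["k"]
    X=np.stack([(u-cx)/fx*d,(v-cy)/fy*d,d],-1)@c["pose"][:3,:3].T+c["pose"][:3,3]
    if n=="top": R=(u>175)&(u<285)&(v>140)&(v<250)
    else: R=(u>220)&(u<325)&(v>135)&(v<230)
    hsv=cv2.cvtColor(p,cv2.COLOR_BGR2HSV)
    m=R&(hsv[...,1]<60)&(hsv[...,2]>90)&(X[...,2]>.054)&(X[...,2]<.074)
    q=X[m][:,:2].astype(np.float32); h=cv2.convexHull(q); print('table',m.sum(),cv2.minEnclosingCircle(h),np.median(X[m][:,2]))
    m=R&(X[...,2]>.034)&(X[...,2]<.074)
    q=X[m][:,:2].astype(np.float32); print('plate+',m.sum(),cv2.minEnclosingCircle(q))
    m2=R&(X[...,2]>.03)&(X[...,2]<.054)&(hsv[...,2]>150); q=X[m2][:,:2].astype(np.float32); print('plate',m2.sum(),cv2.minEnclosingCircle(q),cv2.fitEllipse(cv2.convexHull(q)))
    cr=p[R.any(1)][:,R.any(0)]; cv2.imwrite(f"pics/{n}_crop.png",cv2.resize(cr,None,fx=5,fy=5,interpolation=cv2.INTER_CUBIC))
E
```

```text
['IKError', 'camera_model', 'get_state', 'job_done', 'pinch_z', 'read_camera'] 0.0187
top [253 162  10   8  40] [257.4 165.5] z110: [ 0.6516 -0.0011  0.11  ] z98 [ 0.6533 -0.0011  0.098 ]
top [181 189  13   6  50] [186.8 191.4] z110: [0.5818 0.1986 0.11  ] z98 [0.5828 0.2004 0.098 ]
top [234 224  20  21 297] [243.9 234.7] z110: [0.4579 0.0401 0.11  ] z98 [0.4579 0.0404 0.098 ]
top [448 235  34  49 412] [466.2 259.2] z110: [ 0.379  -0.5756  0.11  ] z98 [ 0.3782 -0.5808  0.098 ]
table 4108 ((0.5853801965713501, 0.08820343017578125), 0.1128852441906929) 0.06474194943521638
plate+ 4904 ((0.5855956077575684, 0.08962679654359818), 0.1287124752998352)
plate 788 ((0.5855956077575684, 0.08962679654359818), 0.1287124752998352) ((0.5857366919517517, 0.08935626596212387), (0.25410744547843933, 0.2548634111881256), 74.3003921508789)
scene [204   0  33  20 501] [220.5   7.8] z110: [-0.271   0.3446  0.11  ] z98 [-0.2906  0.3533  0.098 ]
scene [230 142  19  17 247] [238.9 149.7] z110: [0.4659 0.0397 0.11  ] z98 [0.4565 0.0442 0.098 ]
scene [300 147   8  11  43] [303.4 152. ] z110: [0.5706 0.2049 0.11  ] z98 [0.5626 0.2116 0.098 ]
scene [254 195   7   4  25] [257.2 196.7] z110: [0.6428 0.0033 0.11  ] z98 [0.6358 0.0072 0.098 ]
scene [  5 224  41  31 331] [ 23.6 237.4] z110: [ 0.453  -0.5856  0.11  ] z98 [ 0.4434 -0.5897  0.098 ]
table 3098 ((0.5680890679359436, 0.07217579334974289), 0.13470378518104553) 0.06524275240053806
plate+ 3946 ((0.5721802711486816, 0.0827658399939537), 0.14275027811527252)
plate 643 ((0.5863036513328552, 0.08654643595218658), 0.12907710671424866) ((0.5860859155654907, 0.08684387803077698), (0.2544187903404236, 0.25648510456085205), 57.25676727294922)
```

View pics/top_crop.png

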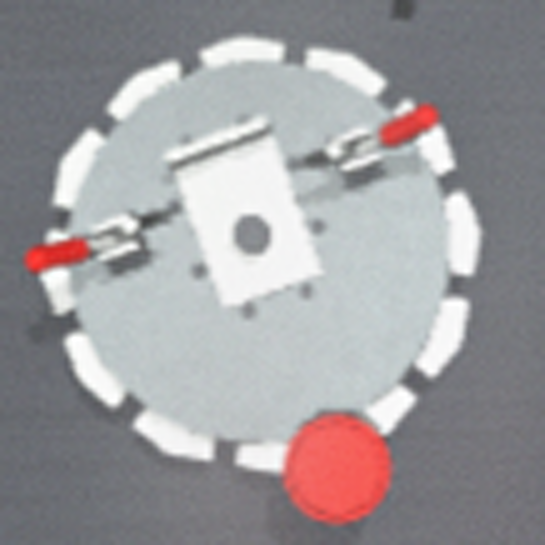

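View pics/scene_crop.png

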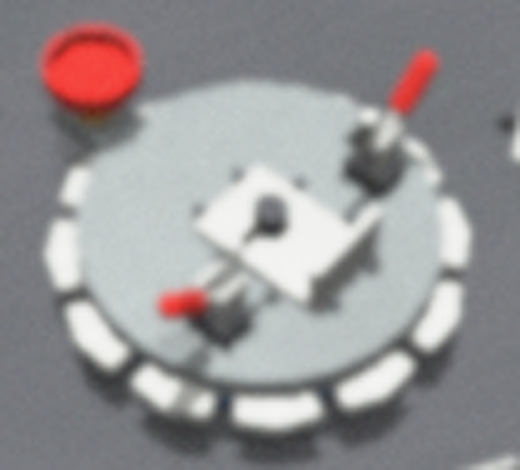

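```bash
python3 - <<'E'
from h import *
from cell import *
from scipy.spatial.transform import Rotation as R
s=get_state(); M=R.from_euler('xyz',s["orientation"],degrees=True).as_matrix(); print(M.round(3)); z=M[:,2]
print('jaw angle',np.degrees(np.arctan2(z[1],z[0])))
c=np.load("pics/top0.npz"); s2=np.load("pics/scene0.npz")
# two-view triangulation of cup centroid (red disc, ~rim)
o1,d1=ray(c,(243.9,234.7));o2,d2=ray(s2,(238.9,149.7))
A=np.stack([d1,-d2],1);t=np.linalg.lstsq(A,o2-o1,rcond=None)[0];a,b=o1+d1*t[0],o2+d2*t[1];print('tri',a.round(4),b.round(4))
# wide red contour circle in top
m=red(c["p"]);m[:215]=0;m[255:]=0;m[:,:225]=0;m[:,265:]=0
q=cv2.findContours(m,0,1)[0][0];print('circ',cv2.minEnclosingCircle(q))
# notch phase: dark gaps on ring r=.121 at z=.044 around centre
for C in ((.5857,.0892),(.586,.088)):
  P=c["pose"];Ri=P[:3,:3].T;fx,fy,cx,cy=c["k"]
  g=cv2.cvtColor(c["p"],cv2.COLOR_BGR2GRAY).astype(np.float32)
  th=np.radians(np.arange(0,360,.5));ring=0
  for r in (.119,.121,.123,.125):
    X=np.stack([C[0]+r*np.cos(th),C[1]+r*np.sin(th),np.full_like(th,.044)],1)
    Y=(X-P[:3,3])@P[:3,:3];u=(Y[:,0]/Y[:,2]*fx+cx).astype(np.float32);v=(Y[:,1]/Y[:,2]*fy+cy).astype(np.float32)
    ring=ring+cv2.remap(g,u[None],v[None],cv2.INTER_LINEAR)[0]
  ok=(np.degrees(th)>230)|(np.degrees(th)<165)  # avoid cup
  w=(ring.max()-ring)*ok
  ph=np.angle((w*np.exp(1j*12*th)).sum())/12;print('notch phase deg mod30',np.degrees(ph)%30, '-> near',np.degrees(ph)+30*np.round((-159.3-np.degrees(ph))/30))
  a=np.degrees(np.arctan2(.0404-C[1],.4579-C[0]));print('cup ang',a)
E
```

```text
[[-0.001  0.918  0.396]
 [ 0.002  0.396 -0.918]
 [-1.     0.    -0.002]]
jaw angle -66.69352267314247
tri [0.4579 0.0405 0.1011] [0.459  0.0431 0.1011]
circ ((243.10000610351562, 234.4199981689453), 10.420574188232422)
notch phase deg mod30 19.15410763175037 -> near -160.84589236824962
cup ang -159.10081167517836
notch phase deg mod30 19.340048443688012 -> near -160.659951556312
cup ang -159.6157042045813
```

Request:
{"fn": "step_arm", "kwargs": {
  "steps": [
    [1.4,3.7,0,0,0,0,0],
    [1.4,3.7,0,0,0,0,0],
    [1.4,3.7,0,0,0,0,0],
    [1.4,3.7,0,0,0,0,0],
    [1.4,3.7,0,0,0,0,0],
    [1.4,3.7,0,0,0,0,0],
    [1.4,3.7,0,0,0,0,0],
    [1.4,3.7,0,0,0,0,0],
    [1.4,3.7,0,0,0,0,0],
    [1.4,3.7,0,0,0,0,0]
  ]
}}

```text
t: 0.93
tcp_pos: [0.3774, -0.1792, 0.2223]
orientation: [-171.1, 90.0, 122.1]
contact_force: [0.9, -0.6, -0.6]
width: 0.0247
```

Request:
{"fn": "step_arm", "kwargs": {
  "steps": [
    [1.4,3.7,0,0,0,0,0],
    [1.4,3.7,0,0,0,0,0],
    [1.4,3.7,0,0,0,0,0],
    [1.0,3,0,0,0,0,0],
    [0,0,0,0,0,0,0],
    [0,0,0,0,0,0,0]
  ]
}}

```text
t: 1.43
tcp_pos: [0.4294, -0.0388, 0.2221]
orientation: [-106.6, 89.9, -173.1]
contact_force: [-0.4, -0.4, -0.4]
width: 0.0007
```

```bash
cat > wr.py <<'E'
import sys
from h import *
from cell import *
n=sys.argv[1]; zr=float(sys.argv[2])
m=camera_model("wrist"); s=get_state()
p,d=read_camera("wrist"); cv2.imwrite(f"pics/{n}.png",p)
c=dict(pose=m["pose"],k=[m["fx"],m["fy"],m["cx"],m["cy"]]); np.savez(f"pics/{n}.npz",p=p,d=d,**c)
print('t',s["t"],'tcp',s["tcp_pos"].round(4),'F',s["contact_force"].round(1),'w',s["width"])
r=red(p);N,l,st,ce=cv2.connectedComponentsWithStats(r)
i=1+np.argmax(st[1:,4]);print(st[i],ce[i])
q=max(cv2.findContours((l==i).astype(np.uint8),0,1)[0],key=cv2.contourArea)
hull=cv2.convexHull(q)
E3=np.array([onplane(c,x[0],zr)[:2] for x in hull],np.float32)
cc=cv2.fitEllipse(E3);print('rim fit',np.round(cc[0],4),np.round(cc[1],4), cv2.minEnclosingCircle(E3))
C=(.586,.0885);v=np.array(cc[0])-C;print('rel r',np.hypot(*v),'ang',np.degrees(np.arctan2(v[1],v[0])))
E
python3 wr.py w1 0.110
```

```text
t 1.4333 tcp [ 0.4294 -0.0388  0.2221] F [-0.4 -0.4 -0.4] w 0.0007102242288829377
[ 161  100   61   61 2866] [191.29797627 130.16189812]
rim fit [0.4592 0.0412] [0.0578 0.0594] ((0.4594660997390747, 0.04122117906808853), 0.029874220490455627)
rel r 0.13535867176157917 ang -159.53516181204589
```

View pics/w1.png

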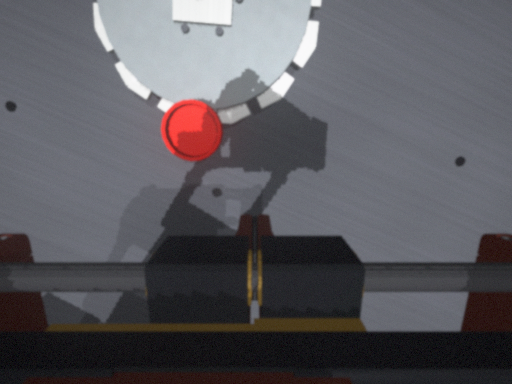

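The wrist view shows the cup at (191,130), 60 mm wide at (0.459, 0.041). The notch gaps are near (253,103), (292,68), (154,98) and (120,66), and I check them against the centre and angle.

```bash
python3 - <<'E'
from h import *
c=np.load("pics/w1.npz");p=c["p"]
for uv in ((253,103),(292,68),(154,98),(120,66)):
    X=onplane(c,uv,.044);v=X[:2]-(.586,.0885);print(uv,X.round(4),np.hypot(*v).round(4),np.degrees(np.arctan2(v[1],v[0])).round(2))
# table-top edge: bright grey vs plate is subtle; save crop
cv2.imwrite("pics/w1c.png",cv2.resize(p[30:170,80:330],None,fx=3,fy=3,interpolation=cv2.INTER_CUBIC))
E
```

```text
(253, 103) [ 0.5115 -0.0019  0.044 ] 0.1171 -129.48
(292, 68) [ 0.5649 -0.0279  0.044 ] 0.1183 -100.27
(154, 98) [0.4699 0.1081 0.044 ] 0.1178 170.39
(120, 66) [0.4876 0.1553 0.044 ] 0.1189 145.83
```

View pics/w1c.png

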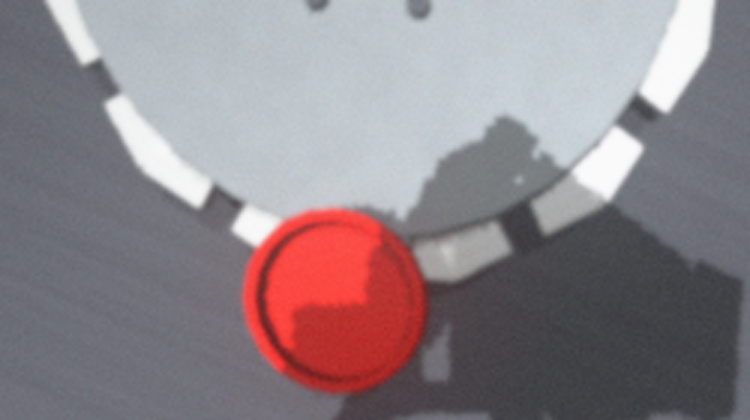

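Request:
{"fn": "step_arm", "kwargs": {
  "steps": [
    [1.0,2.7,-1.5,0,0,0,0],
    [1.0,2.7,-2,0,0,0,0],
    [1.0,2.6,-2,0,0,0,0],
    [0,0,-2.5,0,0,0,0],
    [0,0,-1.8,0,0,0,0],
    [0,0,0,0,0,0,0],
    [0,0,0,0,0,0,0]
  ]
}}

```text
t: 2.07
tcp_pos: [0.4587, 0.0385, 0.1239]
orientation: [-103.7, 89.9, -170.5]
contact_force: [0.1, 0.1, 1.1]
width: 0.0005
```

```bash
python3 wr.py w2 0.110
```

```text
t 2.0667 tcp [0.4587 0.0385 0.1239] F [0.1 0.1 1.1] w 0.0004983279990573772
[ 207  176   86   60 3352] [248.92332936 204.80310263]
rim fit [0.4608 0.0426] [0.0574 0.0581] ((0.46074938774108887, 0.042284153401851654), 0.02939886786043644)
rel r 0.13337675133946172 ang -159.85874365502184
```

View pics/w2.png

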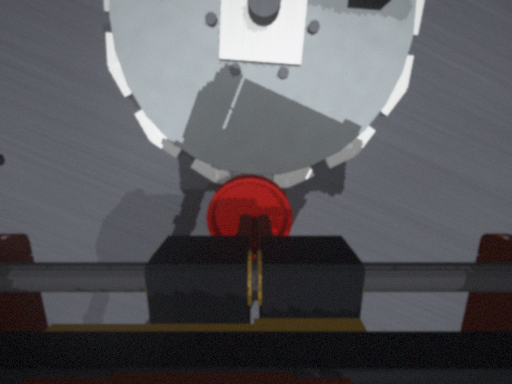

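The cup at (250,212) is now under the fingertips. I correct by 1 mm and 3 mm, lower until contact, then press gently.

Request:
{"fn": "step_arm", "kwargs": {
  "steps": [
    [0.1,0.3,-0.8,0,0,0,0],
    [0,0,-0.8,0,0,0,0],
    [0,0,-0.7,0,0,0,0],
    [0,0,-0.3,0,0,0,0],
    [0,0,0,0,0,0,0],
    [0,0,0,0,0,0,0]
  ]
}}

```text
t: 2.62
tcp_pos: [0.4604, 0.0429, 0.0988]
orientation: [52.0, 90.0, -14.7]
contact_force: [0.0, 0.3, 0.2]
width: 0.0004
```

Request:
{"fn": "step_arm", "kwargs": {
  "steps": [
    [0,0,-0.3,0,0,0,0],
    [0,0,-0.4,0,0,0,0],
    [0,0,-0.4,0,0,0,0],
    [0,0,-0.3,0,0,0,0],
    [0,0,0,0,0,0,0],
    [0,0,0,0,0,0,0]
  ]
}}

```text
t: 3.12
tcp_pos: [0.4607, 0.043, 0.0862]
orientation: [65.3, 89.9, -1.4]
contact_force: [-4.8, -0.4, 10.6]
width: -0.0
```

Request:
{"fn": "step_arm", "kwargs": {
  "steps": [
    [0,0,-0.15,0,0,0,0],
    [0,0,0,0,0,0,0]
  ]
}}

```text
t: 3.28
tcp_pos: [0.4608, 0.0429, 0.0848]
orientation: [61.7, 89.9, -5.0]
contact_force: [-3.4, -1.3, 10.6]
width: 0.0005
```

```bash
python3 - <<'E'
from cell import *
import numpy as np
s=get_state(); T=s["tcp_pos"]; print(T,s["contact_force"])
C=np.array([.586,.0885]); v=T[:2]-C; th0=np.arctan2(v[1],v[0]); r=np.hypot(*v); print(r,np.degrees(th0))
prev=T[:2]
# follow arc to 30 deg, ending on the true r=.135 spot shifted by the finger offset
for k in range(1,11):
    a=np.radians(3*k); R=np.array([[np.cos(a),-np.sin(a)],[np.sin(a),np.cos(a)]]); q=C+R@v
    print(k,((q-prev)*100).round(2),q.round(4)); prev=q
E
```

```text
[0.46075046 0.04294364 0.08480807] [-3.40135983 -1.2597681  10.57288602]
0.13327726672079723 -160.01241914704343
1 [ 0.26 -0.65] [0.4633 0.0365]
2 [ 0.29 -0.63] [0.4662 0.0301]
3 [ 0.32 -0.62] [0.4694 0.0239]
4 [ 0.35 -0.6 ] [0.473  0.0179]
5 [ 0.38 -0.58] [0.4768 0.0121]
6 [ 0.41 -0.56] [0.481  0.0065]
7 [ 0.44 -0.54] [0.4854 0.0011]
8 [ 0.47 -0.51] [ 0.4901 -0.0041]
9 [ 0.5  -0.49] [ 0.4951 -0.009 ]
10 [ 0.52 -0.46] [ 0.5003 -0.0136]
```

Request:
{"fn": "step_arm", "kwargs": {
  "steps": [
    [0.13,-0.33,0,0,0,0,0],
    [0.13,-0.32,0,0,0,0,0],
    [0.15,-0.32,0,0,0,0,0],
    [0.15,-0.31,0,0,0,0,0]
  ]
}}

```text
t: 3.62
tcp_pos: [0.4669, 0.0303, 0.0853]
orientation: [73.7, 89.8, 7.0]
contact_force: [-2.4, 0.8, 9.9]
width: 0.0002
```

Request:
{"fn": "step_arm", "kwargs": {
  "steps": [
    [0.32,-0.62,0,0,0,0,0],
    [0.35,-0.6,0,0,0,0,0],
    [0.38,-0.58,0,0,0,0,0],
    [0.41,-0.56,0,0,0,0,0],
    [0.44,-0.54,0,0,0,0,0],
    [0.47,-0.51,0,0,0,0,0],
    [0,0,0,0,0,0,0]
  ]
}}

```text
t: 4.2
tcp_pos: [0.4919, -0.0048, 0.0857]
orientation: [57.4, 89.7, -9.4]
contact_force: [0.8, -0.7, 9.8]
width: 0.0009
```

```bash
python3 wr.py w3 0.0965
```

```text
t 4.2 tcp [ 0.4919 -0.0048  0.0857] F [ 0.8 -0.7  9.8] w 0.0008682290769163017
[ 203  195   95   40 2183] [249.76500229 215.53458543]
rim fit [ 0.4903 -0.0035] [0.0541 0.0563] ((0.49337196350097656, -0.0020195702090859413), 0.02800949104130268)
rel r 0.1328094361729271 ang -136.12972483206426
```

View pics/w3.png

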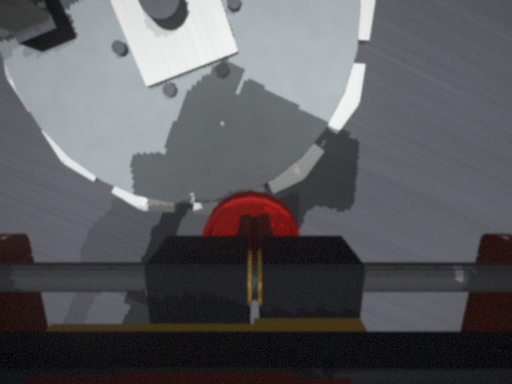

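Request:
{"fn": "step_arm", "kwargs": {
  "steps": [
    [0.35,-0.36,0,0,0,0,0],
    [0.35,-0.36,0,0,0,0,0],
    [0,0,0,0,0,0,0]
  ]
}}

```text
t: 4.5
tcp_pos: [0.4988, -0.0115, 0.0857]
orientation: [62.1, 89.7, -4.6]
contact_force: [-0.1, 0.3, 10.8]
width: 0.0003
```

```bash
python3 wr.py w4 0.0965; cat > br.py <<'E'
from h import *
import sys
# bracket near edge: bright white region on the table; bottom edge line fitted; world direction at z=.070
for n in sys.argv[1:]:
    c=np.load(f"pics/{n}.npz");p=c["p"];h=cv2.cvtColor(p,cv2.COLOR_BGR2HSV)
    m=((h[...,2]>225)&(h[...,1]<22)).astype(np.uint8); m[130:]=0
    N,l,st,ce=cv2.connectedComponentsWithStats(m); print(n,[(st[i],ce[i].round()) for i in range(1,N) if st[i,4]>200])
    i=1+np.argmax(st[1:,4]); 
    q=max(cv2.findContours((l==i).astype(np.uint8),0,1)[0],key=cv2.contourArea)
    a=cv2.approxPolyDP(q,4,True)[:,0]
    W=np.array([onplane(c,x,.070)[:2] for x in a])
    for k in range(len(a)):
        e=W[(k+1)%len(a)]-W[k]
        if np.hypot(*e)>.025: print(a[k],a[(k+1)%len(a)],W[k].round(4),'len',np.hypot(*e).round(4),'dir mod90',(np.degrees(np.arctan2(e[1],e[0]))%90).round(2),np.degrees(np.arctan2(e[1],e[0])).round(2))
E
python3 br.py w1 w2 w3 w4
```

```text
t 4.5 tcp [ 0.4988 -0.0115  0.0857] F [-0.1  0.3 10.8] w 0.0002688239975141833
[ 203  196   95   39 2146] [249.07548928 215.81267474]
rim fit [ 0.4969 -0.0102] [0.0538 0.0565] ((0.49995267391204834, -0.008877696469426155), 0.028032982721924782)
rel r 0.1329684853677317 ang -132.0670338679539
w1 [(array([ 173,    0,   59,   24, 1271], dtype=int32), array([203.,  10.])), (array([ 95,   4,  17,  46, 233], dtype=int32), array([101.,  30.])), (array([294,  21,  24,  46, 558], dtype=int32), array([307.,  43.])), (array([116,  63,  33,  35, 372], dtype=int32), array([132.,  81.])), (array([271,  73,  23,  23, 272], dtype=int32), array([282.,  84.]))]
[173  18] [230  23] [0.5534 0.1055] len 0.0586 dir mod90 19.0 -71.0
[231   0] [173   0] [0.592  0.0571] len 0.0587 dir mod90 23.47 113.47
w2 [(array([ 220,    0,   86,   64, 4067], dtype=int32), array([263.,  34.])), (array([108,  42,  22,  53, 343], dtype=int32), array([117.,  71.])), (array([383,  57,  29,  57, 407], dtype=int32), array([399.,  87.]))]
[222   0] [220  57] [0.5871 0.1172] len 0.0363 dir mod90 19.18 -160.82
[220  57] [300  62] 
[... 273 characters left out ...]
y([330,  64,  34,  65, 899], dtype=int32), array([349.,  97.]))]
[119  15] [146  84] [0.5778 0.1167] len 0.0394 dir mod90 41.09 -138.91
[146  84] [236  50] [0.5482 0.0908] len 0.0585 dir mod90 42.2 -47.8
[236  50] [219   0] [0.5875 0.0474] len 0.0277 dir mod90 42.87 42.87
w4 [(array([ 105,    0,  119,   93, 5198], dtype=int32), array([169.,  47.])), (array([345,   0,  15,  45, 540], dtype=int32), array([351.,  21.])), (array([322,  70,  29,  55, 814], dtype=int32), array([338.,  98.]))]
[105  26] [136  92] [0.576  0.1159] len 0.0391 dir mod90 44.75 -135.25
[136  92] [223  51] [0.5482 0.0884] len 0.059 dir mod90 46.34 -43.66
[223  51] [200   0] [0.5908 0.0477] len 0.0294 dir mod90 48.28 48.28
```

Bracket edges put the table at about 26.6°, while the TCP has swept 28.9°, so there is slight slip. I add about 2.6°.

Request:
{"fn": "step_arm", "kwargs": {
  "steps": [
    [0.25,-0.2,0,0,0,0,0],
    [0.22,-0.18,0,0,0,0,0],
    [0,0,0,0,0,0,0],
    [0,0,0,0,0,0,0]
  ]
}}

```text
t: 4.88
tcp_pos: [0.5032, -0.0152, 0.0858]
orientation: [59.8, 89.7, -6.9]
contact_force: [0.1, 0.5, 10.4]
width: 0.0003
```

```bash
python3 wr.py w5 0.0965;python3 br.py w5; python3 - <<'E'
from h import *
from cell import *
for n in("scene","top"):
    p,d=read_camera(n);m=camera_model(n);np.savez(f"pics/{n}5.npz",p=p,d=d,pose=m["pose"],k=[m["fx"],m["fy"],m["cx"],m["cy"]])
    cr=p[120:270,160:320] if n=="top" else p[110:240,200:340]
    cv2.imwrite(f"pics/{n}5c.png",cv2.resize(cr,None,fx=4,fy=4,interpolation=cv2.INTER_CUBIC))
E
```

```text
t 4.8833 tcp [ 0.5032 -0.0152  0.0858] F [ 0.1  0.5 10.4] w 0.00030270702949834456
[ 203  196   95   39 2093] [248.98996656 216.11227903]
rim fit [ 0.5008 -0.014 ] [0.0544 0.0565] ((0.504307210445404, -0.01252027228474617), 0.02803533710539341)
rel r 0.1333217483617033 ang -129.7246513476123
w5 [(array([  97,    0,  119,   99, 5352], dtype=int32), array([161.,  50.])), (array([336,   0,  16,  49, 638], dtype=int32), array([343.,  23.])), (array([317,  74,  27,  50, 756], dtype=int32), array([331.,  99.]))]
[98 28] [131  98] [0.5777 0.1157] len 0.0417 dir mod90 44.5 -135.5
[131  98] [214  55] [0.5479 0.0865] len 0.0577 dir mod90 48.32 -41.68
[214  55] [189   0] [0.591  0.0482] len 0.0318 dir mod90 48.02 48.02
```

View pics/scene5c.png

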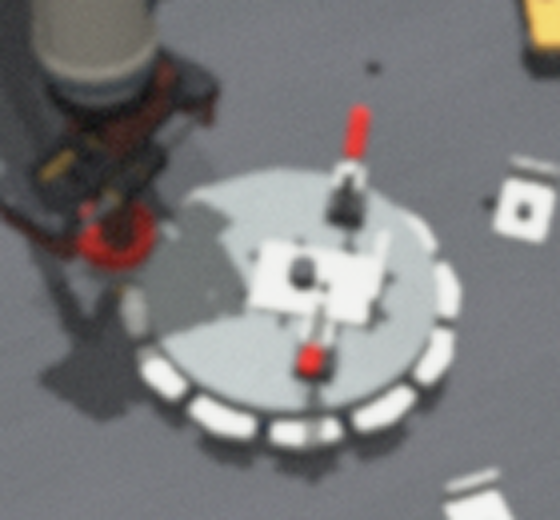

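View pics/w5.png

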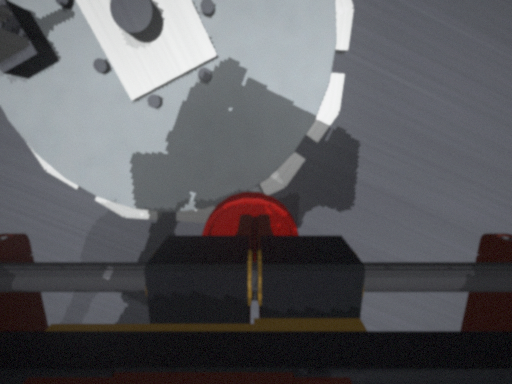

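```bash
cat > cupfit.py <<'E'
from h import *
import sys
from scipy.optimize import least_squares
for n,z in zip(sys.argv[1::2],map(float,sys.argv[2::2])):
    c=np.load(f"pics/{n}.npz");m=red(c["p"]);m[232:]=0
    N,l,st,ce=cv2.connectedComponentsWithStats(m);i=1+np.argmax(st[1:,4])
    q=max(cv2.findContours((l==i).astype(np.uint8),0,1)[0],key=cv2.contourArea)[:,0]
    q=q[q[:,1]<226] if n!='w1' else q
    W=np.array([onplane(c,x,z)[:2] for x in q])
    f=lambda x:np.hypot(W[:,0]-x[0],W[:,1]-x[1])-x[2]
    r=least_squares(f,[*W.mean(0),.03],loss='soft_l1',f_scale=.0005);v=r.x[:2]-(.586,.0885)
    print(n,r.x.round(4),'r',np.hypot(*v).round(4),'ang',np.degrees(np.arctan2(v[1],v[0])).round(2))
E
python3 cupfit.py w1 .11 w2 .11 w3 .0977 w4 .0977 w5 .0977
```

```text
w1 [0.4591 0.0411 0.0289] r 0.1355 ang -159.52
w2 [0.4654 0.0445 0.0247] r 0.1284 ang -159.95
w3 [623.8067 240.6923 668.1575] r 668.0525 ang 21.11
w4 [250.7265  97.5586 268.561 ] r 268.4598 ang 21.29
w5 [395.1655 153.7585 423.5457] r 423.4471 ang 21.28
```

```bash
cat > cupfit.py <<'E'
from h import *
import sys
from scipy.optimize import least_squares
for n,z in zip(sys.argv[1::2],map(float,sys.argv[2::2])):
    c=np.load(f"pics/{n}.npz");m=red(c["p"])
    N,l,st,ce=cv2.connectedComponentsWithStats(m);i=1+np.argmax(st[1:,4]);m=(l==i)
    x0,w=st[i,0],st[i,2]
    us=np.arange(x0+3,x0+w-3);q=np.stack([us,m[:,us].argmax(0)],1)
    W=np.array([onplane(c,x,z)[:2] for x in q])
    f=lambda x:np.hypot(W[:,0]-x[0],W[:,1]-x[1])-.0294
    r=least_squares(f,W.mean(0)-[.02,0.02]);v=r.x[:2]-(.586,.0885)
    print(n,r.x.round(4),'res',np.std(r.fun).round(5),'r',np.hypot(*v).round(4),'ang',np.degrees(np.arctan2(v[1],v[0])).round(2))
E
python3 cupfit.py w1 .11 w2 .11 w3 .0977 w4 .0977 w5 .0977
```

```text
w1 [0.4584 0.0407] res 0.00036 r 0.1363 ang -159.45
w2 [0.46   0.0421] res 0.0003 r 0.1343 ang -159.79
w3 [ 0.4882 -0.0048] res 0.0003 r 0.1352 ang -136.37
w4 [ 0.4947 -0.0114] res 0.00027 r 0.1353 ang -132.44
w5 [ 0.4987 -0.015 ] res 0.00027 r 0.1354 ang -130.14
```

The cup is now at −130.1° and the target is about −129.6°, so it is 1 mm short. I nudge it and then let it rise slowly.

Request:
{"fn": "step_arm", "kwargs": {
  "steps": [
    [0.08,-0.06,0,0,0,0,0],
    [0,0,0,0,0,0,0],
    [0,0,0.15,0,0,0,0],
    [0,0,0.2,0,0,0,0],
    [0,0,0.2,0,0,0,0],
    [0,0,0.2,0,0,0,0],
    [0,0,0,0,0,0,0],
    [0,0,0,0,0,0,0]
  ]
}}

```text
t: 5.7
tcp_pos: [0.5036, -0.0156, 0.0927]
orientation: [62.5, 89.7, -4.1]
contact_force: [1.2, -0.2, 6.7]
width: 0.0004
```

The force is 6.7 N at about 5 mm depth, which matches the spring, so the cup has risen past the 10 mm plate level into the notch. I continue up and clear.

Request:
{"fn": "step_arm", "kwargs": {
  "steps": [
    [0,0,0.2,0,0,0,0],
    [0,0,0.2,0,0,0,0],
    [0,0,0.2,0,0,0,0],
    [0,0,0.4,0,0,0,0],
    [0,0,1.0,0,0,0,0],
    [0,0,2.0,0,0,0,0],
    [0,0,3,0,0,0,0],
    [-0.5,-2,3,0,0,0,0],
    [-1.0,-3,2,0,0,0,0],
    [-1,-3,1,0,0,0,0]
  ]
}}

```text
t: 6.53
tcp_pos: [0.4775, -0.096, 0.2245]
orientation: [51.6, 89.8, -14.9]
contact_force: [-0.0, -1.0, -0.1]
width: 0.0003
```

Request:
{"fn": "step_arm", "kwargs": {
  "steps": [
    [0,0,0,0,0,0,0],
    [0,0,0,0,0,0,0],
    [0,0,0,0,0,0,0]
  ]
}}

```text
t: 6.78
tcp_pos: [0.477, -0.0952, 0.2201]
orientation: [-151.4, 89.9, 141.8]
contact_force: [-0.3, 0.5, -0.8]
width: 0.0005
```

```bash
python3 wr.py w6 0.110; python3 cupfit.py w6 .110; python3 br.py w6; python3 - <<'E'
from h import *
from cell import *
C={}
for n in("scene","top"):
    p,d=read_camera(n);m=camera_model(n);c=C[n]=dict(p=p,d=d,pose=m["pose"],k=[m["fx"],m["fy"],m["cx"],m["cy"]]);np.savez(f"pics/{n}6.npz",**c)
    cr=p[120:270,160:320] if n=="top" else p[110:240,200:340]
    cv2.imwrite(f"pics/{n}6c.png",cv2.resize(cr,None,fx=4,fy=4,interpolation=cv2.INTER_CUBIC))
    N,l,st,ce=cv2.connectedComponentsWithStats(red(p))
    for i in range(1,N):
        if 180<st[i,4]<330: print(n,st[i],ce[i].round(1),onplane(c,ce[i],.098).round(4),'med depth-z',end=' '); M=l==i; v,u=np.nonzero(M); fx,fy,cx,cy=c["k"]; dd=d[M]; X=np.stack([(u-cx)/fx*dd,(v-cy)/fy*dd,dd],1)@c["pose"][:3,:3].T+c["pose"][:3,3]; print(np.median(X[:,2]),np.percentile(X[:,2],90))
# start reference
for n in("scene","top"):
    c=np.load(f"pics/{n}0.npz");N,l,st,ce=cv2.connectedComponentsWithStats(red(c["p"]))
    for i in range(1,N):
        if 240<st[i,4]<330:
            M=l==i; v,u=np.nonzero(M); fx,fy,cx,cy=c["k"]; dd=c["d"][M]; X=np.stack([(u-cx)/fx*dd,(v-cy)/fy*dd,dd],1)@c["pose"][:3,:3].T+c["pose"][:3,3]; print('ref',n,ce[i],np.median(X[:,2]),np.percentile(X[:,2],90))
E
```

```text
t 6.7833 tcp [ 0.477  -0.0952  0.2201] F [-0.3  0.5 -0.8] w 0.0005154696413058148
[ 159  109   61   61 2846] [189.04392129 139.33380183]
rim fit [ 0.4982 -0.0167] [0.0581 0.0596] ((0.4986136555671692, -0.016375787556171417), 0.030191751196980476)
rel r 0.13703785548351782 ang -129.86459929456277
w6 [ 0.4976 -0.017 ] res 0.00036 r 0.1376 ang -129.97
w6 [(array([  93,    0,   77,   55, 2062], dtype=int32), array([134.,  24.])), (array([242,   0,  15,  27, 330], dtype=int32), array([249.,  12.])), (array([232,  42,  23,  38, 471], dtype=int32), array([245.,  60.])), (array([ 58,  85,  32,  32, 232], dtype=int32), array([ 74., 103.]))]
[93  0] [122  54] [0.5848 0.1272] len 0.0548 dir mod90 48.37 -131.63
[122  54] [169  28] [0.5483 0.0862] len 0.0568 dir mod90 48.71 -41.29
[169  28] [156   0] [0.591  0.0487] len 0.0276 dir mod90 47.1 47.1
scene [217   0  21  18 288] [226.7   7. ] [-0.2829  0.3789  0.098 ] med depth-z -0.17965120844055582 -0.14268039767106416
scene [218 157  20  18 264] [227.8 165.5] [ 0.4949 -0.0137  0.098 ] med depth-z 0.10037846352533475 0.11002355987230436
ref scene [238.8582996  149.68016194] 0.10036911056035103 0.1105868348623216
ref top [243.94949495 234.69360269] 0.09879916185805837 0.10982515279452919
```

View pics/w6.png

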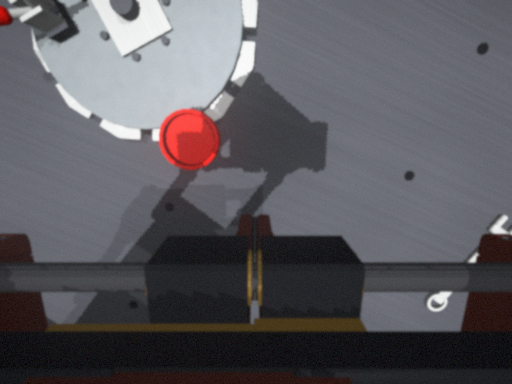

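View pics/scene6c.png

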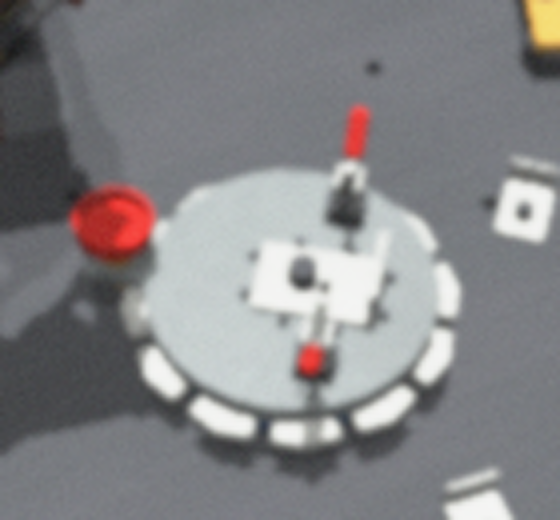

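The cup is fully up: its depth heights of 0.100 and 0.110 m match the start. It sits at −129.9°, about 29.7° on, and the bracket is still between its dowels. The robot is clear, so I hand in.

```bash
python3 -c "
from cell import *
print(job_done()); print(get_state()['t'])"
```

```text
the job is handed in; nothing more can be done
None
the job is handed in; nothing more can be done
```

The turntable is indexed one station anticlockwise and the job is handed in, at about 7 s of the 40 s allowed. I pressed the red cup down 12–13 mm with closed fingertips (about 10–11 N) and carried it round the axis. I then raised the fingers slowly so the plunger sprang back up, and moved clear.

**Last checks:**
- **Rotation:** the cup stands at −129.9°, against −159.6° at the start. That is about 29.7° of the 30°, inside the lock's play. The bracket edges gave about 29°, with a coarser fit.
- **Plunger:** it is fully up, since the cup's depth heights (0.100 m and 0.110 m) match the starting picture. The force during release matched the spring, so the tooth was not held under the plate.
- **Bracket and bystanders:** the bracket is still between its dowels. The arm touched nothing but the cup.

**What disagreed:**
- **Table lag:** the table trailed the fingertips by about 2° during the turn. I corrected this from the wrist picture before letting go.
- **Cup radius:** the last wrist fit put the cup 137 mm from the axis instead of 135 mm, which is within the calibration error.
- **Top view:** in the last top picture my colour check did not pick out the cup, and I did not view that picture. The final check rests on the scene and wrist cameras.
- **Lock not tested:** I did not push the table to test the lock.

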